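Set the potato sizing wheel and open its chute

TASK

Set up the potato sizing station. With the chute gate still shut, push the wheel's upright tabs round (either way) until the second-largest ring, the one marked with three studs, sits centred over the chute; then push the gate's upright tab away from the robot until the gate is fully open, leaving the wheel where you set it. Nothing needs gripping or lifting; leave the cans, jar, carton, potatoes and brush around it where they are.

Things in the scene. Friction and masses are not known exactly. Their poses are not given: they have to be found in the camera images.
- sizer: Fixed potato sizing station, grey base, central post; origin on the table on the wheel's axis, z up, yaw within 0.35 rad. Along its own -y a steel chute (98 mm wide, dark line down its middle) slopes out from under the wheel to the gate at y = -213 mm; beyond, a shallow tray (200 x 130 x 30 mm, y = -240 to -370). Nothing on it is higher than 135 mm.
- wheel (a joint): Angle q of the aluminium wheel (rad, positive counter-clockwise from above; no stops; starts 0.7 to 5.58). Friction only, 0.22 N m (about 2 N at a tab): stays where left. Four open rings on spokes at 90 degrees. The three-stud ring and its tab lie at direction -pi/2 + q in the station's frame: over the chute at q = 0 or any whole turn. Hub top 115 mm above the table.
- ring3 (a point): Centre of the three-stud ring at its top edge, 110 mm above the table; turns with the wheel. Rings stand 85 to 110 mm above the table, centres 78 mm from the axis. Inner diameters 35, 45, 55, 65 mm have 1, 2, 3, 4 small dark studs on their spokes; counter-clockwise from above the order is 3, 4, 1, 2 studs.
- tab3 (a point): Centre of the top edge of the three-stud ring's push tab, 135 mm above the table, 136 mm from the axis; turns with the wheel. Each of the four rings has such a tab outside it on its spoke line: an upright radial plate 8 mm thick, 116 to 157 mm from the axis, 85 to 135 mm above the table. Any tab may be pushed, on either face.
- chute_mark (a point): Fixed point over the middle line of the chute, 78 mm from the wheel's axis and 110 mm above the table: where the centre of the three-stud ring must come.
- gate (a joint): Opening of the steel chute gate (m): 0 shut, 0.085 fully open. It slides along the station's own +x (across the chute's end, away from the robot), friction about 1.5 N, stays where it is left.
- gate_tab (a point): Centre of the top edge of the gate's upright tab; moves with the gate. The tab: plate 8 mm thick along the station's x, 34 mm wide along its y, 65 to 120 mm above the table, at the robot-side end of the gate, its robot side free. Gate blade below it: 102 mm long, 20 to 65 mm above the table.
- can_a: Loose food can, 74 mm diameter, 105 mm high, origin at its underside. Leave alone.
- can_b: Loose food can, 66 mm diameter, 85 mm high, origin at its underside. Leave alone.
- jar: Loose jar, 68 mm diameter, 100 mm high, origin at its underside. Leave alone.
- carton: Loose cardboard carton 75 x 130 x 55 mm, origin at its underside. Leave alone.
- potato_a: Loose potato about 72 x 56 x 43 mm, origin at its underside. Leave alone.
- potato_b: Loose potato about 83 x 64 x 49 mm, in the catch tray, origin at its underside. Leave alone.
- brush: Loose hand brush lying on the table. Leave alone.

How it is judged:
On the way, in this order (a step that is already met when the one before it is completed fails the run):
1. the three-stud ring is centred over the chute while the gate is still shut (horizontal distance between ring3 and chute_mark below 0.01 m and value of joint gate below 0.02 m), for 0.3 s.
2. the gate is pushed fully open with the three-stud ring still over the chute (horizontal distance between ring3 and chute_mark below 0.01 m and value of joint gate above 0.075 m), for 0.2 s.
At the end, for the whole second after the job is handed in: The centre of the three-stud ring is within 10 mm (horizontally) of the chute mark, the wheel is at rest, and the gate is open by at least 75 of its 85 mm (all of step 2 and velocity of joint wheel between -0.03 and 0.03 rad/s); the robot touches nothing.
It fails at once if a can, the jar, the carton, a potato or the brush is lifted, carried or pushed more than 30 mm (distance of any of can_a, can_b, jar, carton, potato_a, potato_b, brush from where it was at the start of the episode above 0.03 m).
It also fails if it takes over 72 s, if anything falls off the work surface, if the arm or the gripper's body presses on something with over 40 N, if the wrist force passes 120 N, or if a joint passes its speed limit or range.

ROBOT

A 6-joint arm with a two-finger parallel gripper is mounted at the origin on the work surface. World frame = base frame: x ahead of the robot, y to its left, z up, the work surface at z = 0. Lengths are in m, angles in rad, forces in N, time in s.
With the tool pointing down it reaches from about 0.3 to 0.775 m from the base axis. Payload 14.6 kg.
Tool frame: the origin (TCP) lies at the very end of the fingers, on their centre line; the grasp point (between the pads) lies ctrl.tcp_to_grasp behind it (ctrl.tcp_to_grasp is the distance from the TCP to the grasp point, in m); x points along the fingers, y is the direction in which the jaws open and shut, and the axes are right-handed (so a half turn about x gives the same grasp; the last joint's range is limited). The gripper opens to 94 mm and grips with 3 to 60 N. Pads are 16 mm wide; open, the fingers measure 119 mm over their backs; the gripper's body (75 mm by 177 mm) begins 78 mm behind the grasp point.
Start: joints at [-1.267, 0.3, 1.521, -0, 1.321, -0.067], TCP at [0.199, -0.513, 0.177] pointing down, gripper open.
Joint ranges: [-3.03, 3.03], [-0.79, 2.21], [0.23, 2.52], [-1.04, 4.18], [0, 3.07], [-2.55, 2.55]. Speed limits (rad/s): [2.22, 2.22, 2.57, 3.14, 3.14, 3.14].

INTERFACE

Orientations are given as [roll, pitch, yaw] about the fixed x, y, z axes, in that order (R = Rz(yaw) Ry(pitch) Rx(roll)).
In Python, from station import ctrl gives the robot as it stands.
- The arm moves only by the tool play_rows, never from a script. Its argument "increments" is a list that holds one entry, the list of rows, each a list of 5 numbers: the closure in counts, from 0 (fully open) to 255 (shut), then the shift along the tool's x, y, z in cm, then the turn about the tool's x in degrees. A call has 1 to 12 rows; each row shifts and turns the commanded pose from where the row before left it, along the tool's axes as they then stand; what a row does not reach is not made up. A row lasts 1/12 s, in which the tool goes at most 41.7 mm and 7.16 degrees, less where a joint would pass 70% of its speed; a pose out of reach is approached as far as the arm can. A call is refused whole if a number of a shift passes 4.17 or a number of a turn 7.16, either way. A call with a gripper value outside its range is refused whole. The fingers move at their own pace and stop on an object; "newtons" is the grip in N (left out, the last holds). Time passes only in rows, so rows that do not move let the fingers close. It gives the time, the measured TCP pose, the force and the opening at its end, in the units of the state.
- ctrl.get_obs(): the state, without advancing time (a new reading comes with each control period).
- ctrl.camera(name): name is "side" or "top"; returns the picture (384x512x3 uint8, red, green, blue); there is no depth.
- ctrl.calibration(name): a dict with "fx", "fy", "cx", "cy" (pixels), "k1" (the pictures are not rectified: a ray, as slopes to the right and down, at radius r is drawn at 1 + k1 r^2 times it, then the intrinsics apply), "rvec" (rotation vector, rad) and "tvec" (3), from world to camera coordinates, as OpenCV has them. Camera axes: x right, y down, z forward; pixel columns grow to the right and rows downward; lengths in m; the calibration is good to about 2 mm. A picture is of the moment at which its call begins. calibration takes no time and is no camera call.
- ctrl.hand_in(): hands the job in, once; it reports no verdict.
The state is a dict: "time_s": time; "qpos": joint angles; "joint_vel": joint speeds; "tau": joint torques, N m; "ee_pos": TCP position; "eef_rot": TCP orientation; "force": force on the tool from outside, world axes, zero at the start; "moment": the same for the moment, N m; "grip_width": finger opening in m.
Only numpy, scipy, OpenCV 4.12 (cv2) and the standard library are available. Lean on these libraries where they do the work, as an engineer would, in place of code of your own. Each camera call takes 0.05 s, during which the arm holds its last target.

## Working session

There is one attempt and no reset: what is moved stays moved. The work goes in short steps, Python scripts to look and compute and a tool call to move; the robot and the scene stay as the last step left them, time stands still between calls to the robot, and variables do not carry over. Pictures are saved under pics/ and viewed, and the job is handed in when it is done.

Besides the shell and the picture viewer there is one more tool, called after "Call:" as name(argument=value, ...), one argument or row to a line, values as JSON. play_rows: Moves the arm, as the interface text tells. Its arguments: {"type":"object","properties":{"increments":{"type":"array"},"newtons":{"type":"number"}},"required":["increments"]}

```bash
ls; mkdir -p pics; python3 - <<'E'
from station import ctrl
import cv2
for n in ("top","side"):
    cv2.imwrite(f"pics/{n}0.png",ctrl.camera(n)[:,:,::-1])
    print(ctrl.calibration(n))
print(ctrl.get_obs(), ctrl.tcp_to_grasp)
E
```

```text
pics
{'fx': 439.7084704008255, 'fy': 439.7084704008255, 'cx': 248.89305712802317, 'cy': 193.61071788841977, 'k1': 0.02355873872842972, 'rvec': array([ 2.13968219, -2.10728267,  0.16768516]), 'tvec': array([0.08526142, 0.54069284, 1.10434236])}
{'fx': 385.3768027968539, 'fy': 385.3768027968539, 'cx': 257.962998599974, 'cy': 188.24419198490577, 'k1': 0.03568542257201268, 'rvec': array([ 0.7382624 , -2.73232408,  0.96163198]), 'tvec': array([0.4906982 , 0.19501833, 0.95488362])}
{'time_s': 0.1, 'qpos': array([-1.26661702e+00,  3.00413982e-01,  1.52149387e+00,  3.13086323e-05,
        1.32067145e+00, -6.65812976e-02]), 'joint_vel': array([ 0.0019756 , -0.00096257, -0.00194066,  0.00220042, -0.00117682,
       -0.00150129]), 'tau': array([ 5.93838849e-04, -5.32650197e+01, -3.53283226e+01,  7.10016349e-02,
        2.35162867e-02, -4.56341559e-05]), 'ee_pos': array([ 0.19922014, -0.51238809,  0.17645456]), 'eef_rot': array([-1.66810505,  1.56980921,  1.84424045]), 'force': array([-7.78690583e-01,  6.92220445e-01, -5.41335444e-04]), 'moment': array([0.02144211, 0.00775512, 0.00080516]), 'grip_width': 0.09390391786900922} 0.0188
```

View pics/top0.png

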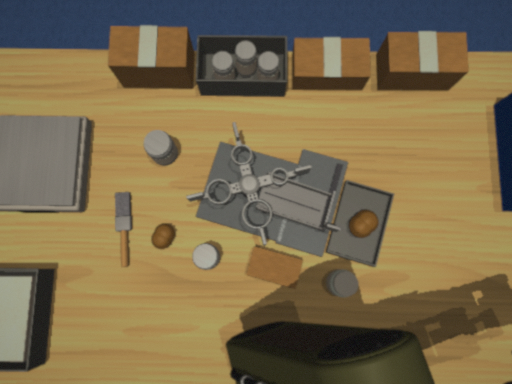

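View pics/side0.png

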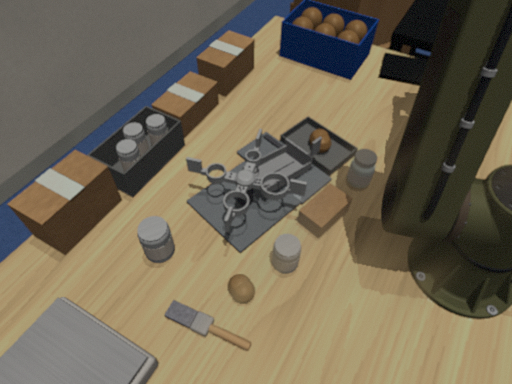

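```bash
python3 - <<'E'
import cv2
a=cv2.imread("pics/top0.png")[110:280,180:400]
cv2.imwrite("pics/topc.png",cv2.resize(a,None,fx=3.5,fy=3.5,interpolation=cv2.INTER_CUBIC))
a=cv2.imread("pics/side0.png")[110:260,170:370]
cv2.imwrite("pics/sidec.png",cv2.resize(a,None,fx=4,fy=4,interpolation=cv2.INTER_CUBIC))
E
```

```text
(no output)
```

View pics/topc.png

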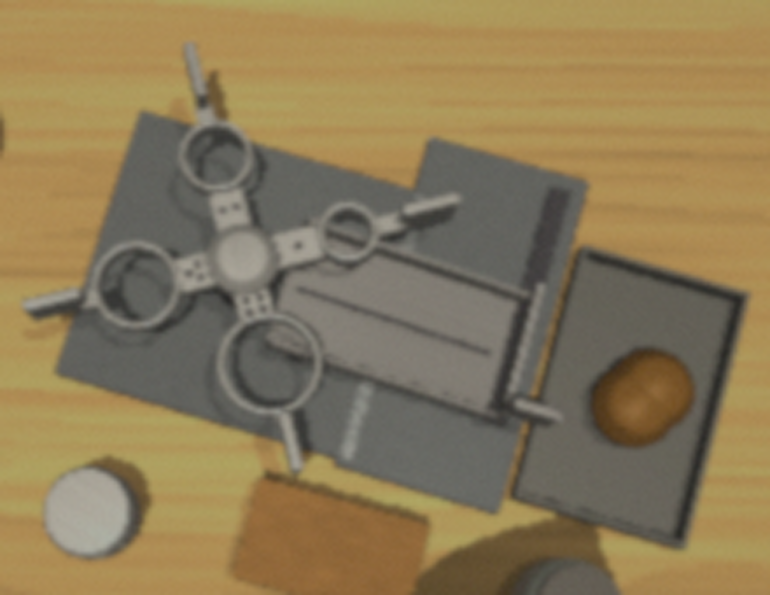

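View pics/sidec.png

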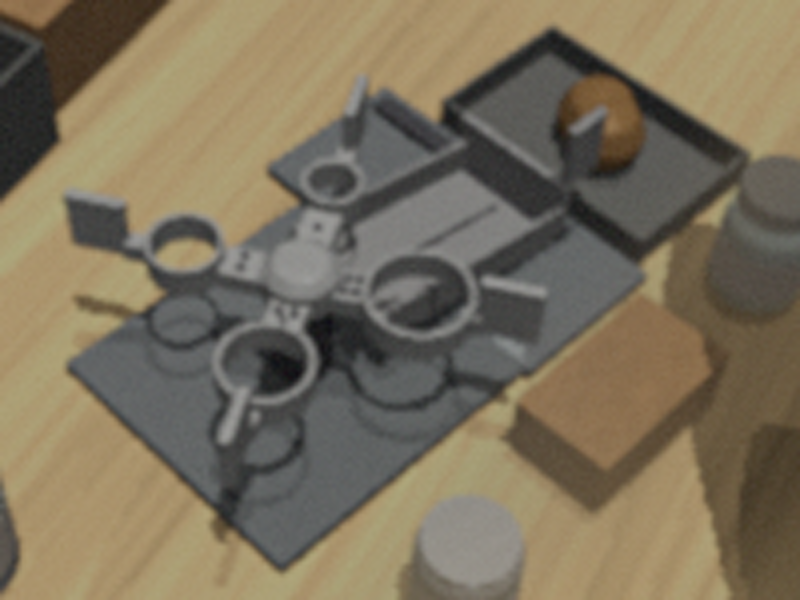

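```bash
cat > h.py <<'E'
import numpy as np, cv2
from scipy.optimize import least_squares
from scipy.spatial.transform import Rotation as R
from station import ctrl
C={n:ctrl.calibration(n) for n in("top","side")}
def proj(n,P):
    c=C[n];P=np.atleast_2d(P)@cv2.Rodrigues(c["rvec"])[0].T+c["tvec"]
    s=P[:,:2]/P[:,2:];s=s*(1+c["k1"]*(s**2).sum(1,keepdims=True))
    return s*[c["fx"],c["fy"]]+[c["cx"],c["cy"]]
def unproj(n,uv,z):
    g=least_squares(lambda p:proj(n,[p[0],p[1],z])[0]-uv,[.5,-.1]);return g.x
def st(p,P):
    P=np.atleast_2d(np.array(P,float));c,s=np.cos(p[2]),np.sin(p[2])
    return np.c_[p[0]+c*P[:,0]-s*P[:,1],p[1]+s*P[:,0]+c*P[:,1],P[:,2]]
def ring(k,q,r=.078,z=.11): # k=0:3,1:4,2:1,3:2
    a=-np.pi/2+q+k*np.pi/2;return [r*np.cos(a),r*np.sin(a),z]
def rows(targets,rot=None):
    "world targets -> tool-axis shifts cm from current measured pose"
    o=ctrl.get_obs();M=R.from_euler("xyz",o["eef_rot"]).as_matrix()
    return M
E
cat > fit.py <<'E'
from h import *
t=lambda x,y:(x/3.5+180-.36,y/3.5+110-.36); s=lambda x,y:(x/4+170-.37,y/4+110-.37)
ot=[t(244,253),t(137,284),t(271,363),t(349,232),t(216,155),t(583,248),t(747,295),t(685,548),t(512,495)]
os_=[s(302,268),s(265,362),s(420,295),s(332,181),s(184,247),s(446,104),s(553,30),s(748,155)]
def f(p):
    P=[[0,0,.115]]+[ring(k,p[3]) for k in range(4)]+[[.1,-.24,.03],[.1,-.37,.03],[-.1,-.37,.03],[-.1,-.24,.03]]
    W=st(p,P)
    return np.r_[(proj("top",W)-ot).ravel(),(proj("side",W[:8])-os_).ravel()]
g=least_squares(f,[.5,-.1,-.29,3.72],loss="soft_l1")
print(g.x);print(g.fun.reshape(-1,2).round(1).tolist())
p=g.x
print("gate tab",unproj("top",t(536,409),.12), )
w=unproj("top",t(536,409),.12)-p[:2];c,s_=np.cos(p[2]),np.sin(p[2]);print("st frame",c*w[0]+s_*w[1],-s_*w[0]+c*w[1])
for k in range(4): print(k,st(p,ring(k,p[3],.136,.135)).round(3))
o=ctrl.get_obs();print(R.from_euler("xyz",o["eef_rot"]).as_matrix().round(3))
E
python3 fit.py
```

```text
[ 0.55363876  0.0940708  -0.28214553  3.68878389]
[[-1.0, 1.3], [-0.9, 0.5], [-0.9, 0.4], [-0.6, 0.0], [-0.6, 0.2], [-0.2, -0.5], [0.8, 0.1], [-0.2, 1.2], [0.1, 1.3], [-0.6, -2.1], [-0.1, -0.7], [-0.2, -1.2], [-0.0, -0.5], [-0.2, -1.8], [-1.3, -1.4], [-0.2, -2.0], [0.9, -0.8]]
gate tab [ 0.44897038 -0.11143623]
st frame -0.04331318227394546 -0.22652280121444715
0 [[0.518 0.225 0.135]]
1 [[0.422 0.058 0.135]]
2 [[ 0.589 -0.037  0.135]]
3 [[0.685 0.13  0.135]]
[[-0.     0.362 -0.932]
 [ 0.001 -0.932 -0.362]
 [-1.    -0.001 -0.   ]]
```

Call:
play_rows(
  increments=[
    [[255,0,-1,-1.1,0],[255,0,-2.3,-2.5,0],[255,0,-2.3,-2.5,0],[255,0,-2.3,-2.5,0],[255,0,-2.3,-2.5,0],[255,0,-2.3,-2.5,0],[255,0,-2.3,-2.5,0],[255,0,-2.3,-2.5,0],[255,0,-2.3,-2.5,0],[255,0,-2.3,-2.5,0],[255,0,-2.3,-2.5,0],[255,0,-2.3,-2.5,0]],
  ],
)

```text
time_s: 1.1
ee_pos: [0.3708, -0.1622, 0.1769]
eef_rot: [-1.144, 1.571, 2.368]
force: [1.1, 0.1, -0.3]
grip_width: 0.0177
```

Call:
play_rows(
  increments=[
    [[255,0,-2.3,-2.5,0],[255,0,-2.3,-2.5,0],[255,0,-2.3,-2.5,0],[255,0,-2.3,-2.5,0],[255,0,-2.3,-2.5,0],[255,0,-2.3,-2.5,0],[255,0,-2.3,-2.5,0],[255,0,-2.3,-2.5,0],[255,0,-2.3,-2.5,0],[255,0,-2.3,-2.5,0],[255,0,-1,-1.1,0],[255,0,0,0,0]],
  ],
)

```text
time_s: 2.1
ee_pos: [0.5272, 0.1568, 0.1761]
eef_rot: [-0.402, 1.57, 3.113]
force: [0.3, -1.0, -0.3]
grip_width: 0.0006
```

Call:
play_rows(
  increments=[
    [[255,0,-1.7,-2.2,0],[255,0,-1.7,-2.2,0],[255,0,-1.7,-2.2,0],[255,0,0,0,0]],
  ],
)

```text
time_s: 2.43
ee_pos: [0.5706, 0.228, 0.1761]
eef_rot: [-0.52, 1.57, 2.994]
force: [-0.6, 0.3, -0.1]
grip_width: 0.0004
```

```bash
python3 - <<'E'
from h import *
o=ctrl.get_obs();print(o["ee_pos"],R.from_euler("xyz",o["eef_rot"]).as_matrix().round(3),o["qpos"])
for n in("top","side"):cv2.imwrite(f"pics/{n}1.png",ctrl.camera(n)[:,:,::-1])
E
```

```text
[0.57064352 0.22795233 0.17609633] [[-0.001  0.364 -0.931]
 [ 0.    -0.931 -0.364]
 [-1.    -0.     0.001]] [3.20271891e-01 4.46168144e-01 1.32382309e+00 3.69224876e-04
 1.37231711e+00 1.51869148e+00]
```

View pics/side1.png

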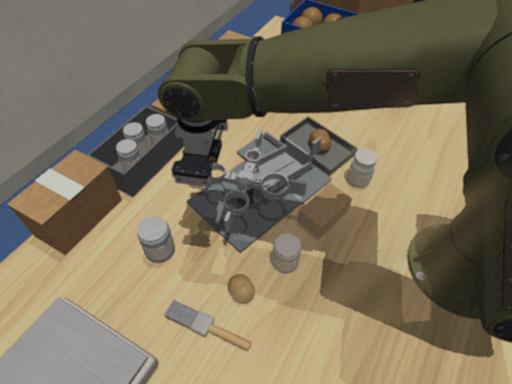

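```bash
cat > arc.py <<'E'
from h import *
import sys
ax=np.array([.5536,.0941]);r=.136
a0,a1,n=map(float,sys.argv[1:4]);n=int(n)
M=R.from_euler("xyz",ctrl.get_obs()["eef_rot"]).as_matrix()
th=np.radians(np.linspace(a0,a1,n+1));P=ax+r*np.c_[np.cos(th),np.sin(th)]
acc=np.zeros(2);out=[]
for i in range(1,n+1):
    d=(P[i]-P[0])*100;t=np.array([d@M[:2,1],d@M[:2,2]])-acc;t=t.round(1);acc+=t;out.append([255,0,float(t[0]),float(t[1]),0])
for i in range(0,n,12):print(out[i:i+12])
E
python3 arc.py 83 235 36
```

```text
[[255, 0, -0.4, 0.9, 0], [255, 0, -0.4, 0.9, 0], [255, 0, -0.3, 1.0, 0], [255, 0, -0.3, 1.0, 0], [255, 0, -0.1, 0.9, 0], [255, 0, -0.1, 1.0, 0], [255, 0, -0.0, 1.0, 0], [255, 0, 0.0, 1.0, 0], [255, 0, 0.2, 1.0, 0], [255, 0, 0.2, 1.0, 0], [255, 0, 0.3, 1.0, 0], [255, 0, 0.3, 0.9, 0]]
[[255, 0, 0.4, 0.9, 0], [255, 0, 0.5, 0.9, 0], [255, 0, 0.5, 0.9, 0], [255, 0, 0.7, 0.8, 0], [255, 0, 0.6, 0.7, 0], [255, 0, 0.7, 0.7, 0], [255, 0, 0.8, 0.7, 0], [255, 0, 0.8, 0.5, 0], [255, 0, 0.9, 0.6, 0], [255, 0, 0.8, 0.4, 0], [255, 0, 1.0, 0.4, 0], [255, 0, 0.9, 0.4, 0]]
[[255, 0, 1.0, 0.2, 0], [255, 0, 1.0, 0.2, 0], [255, 0, 1.0, 0.1, 0], [255, 0, 1.0, 0.0, 0], [255, 0, 1.0, 0.0, 0], [255, 0, 1.0, -0.1, 0], [255, 0, 0.9, -0.2, 0], [255, 0, 1.0, -0.2, 0], [255, 0, 1.0, -0.4, 0], [255, 0, 0.9, -0.4, 0], [255, 0, 0.9, -0.4, 0], [255, 0, 0.8, -0.5, 0]]
```

Call:
play_rows(
  increments=[
    [[255,1.5,0,0,0],[255,2,0,0,0],[255,2,0,0,0],[255,1.5,0,0,0],[255,0.6,0,0,0],[255,0,0,0,0]],
  ],
)

```text
time_s: 3.03
ee_pos: [0.5691, 0.2245, 0.1]
eef_rot: [-0.004, 1.569, -2.775]
force: [0.1, -1.2, -0.4]
grip_width: 0.0006
```

Call:
play_rows(
  increments=[
    [[255,0,-0.6,0.7,0],[255,0,-0.5,0.8,0],[255,0,-0.3,1.0,0],[255,0,-0.3,1.0,0],[255,0,-0.1,0.9,0],[255,0,-0.1,1.0,0],[255,0,0,1.0,0],[255,0,0,1.0,0],[255,0,0.2,1.0,0],[255,0,0.2,1.0,0],[255,0,0.3,1.0,0],[255,0,0.3,0.9,0]],
  ],
)

```text
time_s: 4.03
ee_pos: [0.4608, 0.1933, 0.1022]
eef_rot: [3.067, 1.568, 0.297]
force: [2.3, -0.2, 1.8]
grip_width: 0.0004
```

```bash
python3 - <<'E'
from h import *
o=ctrl.get_obs();print(o["ee_pos"],R.from_euler("xyz",o["eef_rot"]).as_matrix().round(3))
d=o["ee_pos"][:2]-[.5536,.0941];print(np.hypot(*d),np.degrees(np.arctan2(d[1],d[0])))
a=ctrl.camera("side")[:,:,::-1];cv2.imwrite(f"pics/side2.png",cv2.resize(a[100:280,120:370],None,fx=3,fy=3))
E
```

```text
[0.46080061 0.19333405 0.10221218] [[ 0.003  0.363 -0.932]
 [ 0.001 -0.932 -0.363]
 [-1.     0.    -0.003]]
0.13586435744252645 133.08084752276218
```

View pics/side2.png

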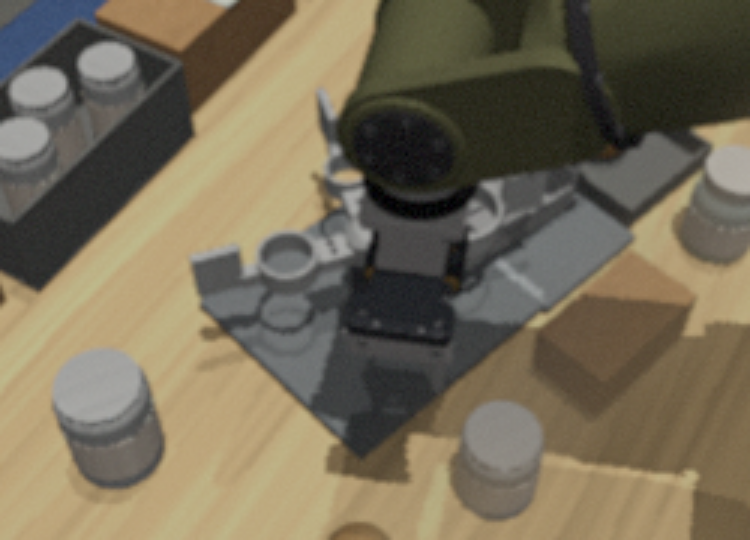

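Call:
play_rows(
  increments=[
    [[255,0,0.4,0.9,0],[255,0,0.5,0.9,0],[255,0,0.5,0.9,0],[255,0,0.7,0.8,0],[255,0,0.6,0.7,0],[255,0,0.7,0.7,0],[255,0,0.8,0.7,0],[255,0,0.8,0.5,0],[255,0,0.9,0.6,0],[255,0,0.8,0.4,0],[255,0,1.0,0.4,0],[255,0,0.9,0.4,0]],
  ],
)

```text
time_s: 5.08
ee_pos: [0.4189, 0.0835, 0.101]
eef_rot: [-1.446, 1.571, 2.066]
force: [2.4, 1.7, 1.8]
grip_width: 0.0003
```

Call:
play_rows(
  increments=[
    [[255,0,1.0,0.2,0],[255,0,1.0,0.2,0],[255,0,1.0,0.1,0],[255,0,1.0,0,0],[255,0,1.0,0,0],[255,0,1.0,-0.1,0],[255,0,0.9,-0.2,0],[255,0,1.0,-0.2,0],[255,0,1.0,-0.4,0],[255,0,0.7,-0.3,0],[255,0,0.4,-0.2,0],[255,0,0,0,0]],
  ],
)

```text
time_s: 6.08
ee_pos: [0.4639, -0.0061, 0.1007]
eef_rot: [0.226, 1.57, -2.545]
force: [0.2, 0.3, 0.1]
grip_width: 0.0004
```

```bash
python3 - <<'E'
from h import *
o=ctrl.get_obs();print(o["ee_pos"],R.from_euler("xyz",o["eef_rot"]).as_matrix().round(3))
d=o["ee_pos"][:2]-[.5536,.0941];print(np.hypot(*d),np.degrees(np.arctan2(d[1],d[0])))
a=ctrl.camera("side")[:,:,::-1];cv2.imwrite(f"pics/side3.png",cv2.resize(a[100:280,120:370],None,fx=3,fy=3))
a=ctrl.camera("top")[:,:,::-1];cv2.imwrite(f"pics/top3.png",cv2.resize(a[110:280,180:400],None,fx=3.5,fy=3.5))
E
```

```text
[ 0.46391804 -0.00608625  0.10071126] [[-0.     0.362 -0.932]
 [-0.    -0.932 -0.362]
 [-1.     0.     0.001]]
0.13446240303220533 -131.83338883055393
```

View pics/side3.png

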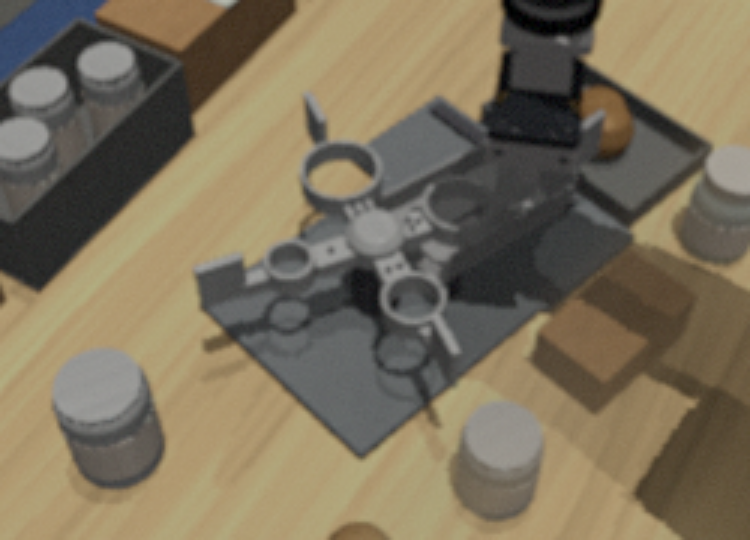

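View pics/top3.png

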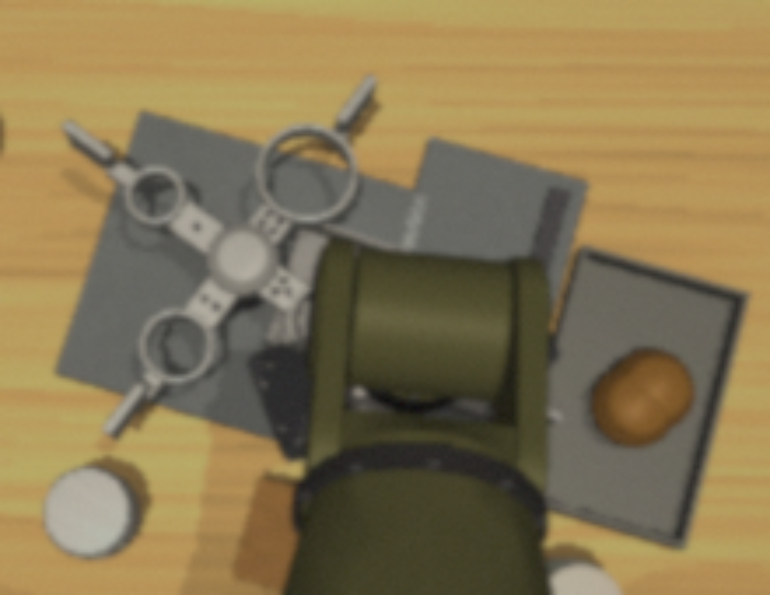

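```bash
cat > q.py <<'E'
from h import *
p=np.array([.5536,.0941,-.2821])
def q(ks,uv,q0):
    g=least_squares(lambda x:(proj("top",st([p[0]+x[1],p[1]+x[2],p[2]],[ring(k,x[0]) for k in ks]))-uv).ravel(),[q0,0,0]);return g.x,g.fun.round(1)
E
python3 - <<'E'
from q import *
t=lambda x,y:(x/3.5+180-.36,y/3.5+110-.36)
x,f=q([2,1,3],[t(155,195),t(308,174),t(177,345)],-.4);print(np.degrees(x[0]),x,f)
E
```

```text
-19.746856944444282 [-3.44647671e-01  1.59091258e-04 -1.55498912e-03] [ 0.2 -0.   0.  -0.2 -0.2  0.3]
```

```bash
python3 arc.py 228.2 246.5 10
```

```text
[[255, 0, 0.4, -0.2, 0], [255, 0, 0.4, -0.2, 0], [255, 0, 0.3, -0.2, 0], [255, 0, 0.4, -0.3, 0], [255, 0, 0.3, -0.2, 0], [255, 0, 0.4, -0.3, 0], [255, 0, 0.3, -0.3, 0], [255, 0, 0.4, -0.3, 0], [255, 0, 0.3, -0.2, 0], [255, 0, 0.3, -0.3, 0]]
```

Call:
play_rows(
  increments=[
    [[255,0,0.4,-0.2,0],[255,0,0.4,-0.2,0],[255,0,0.3,-0.2,0],[255,0,0.4,-0.3,0],[255,0,0.3,-0.2,0],[255,0,0.4,-0.3,0],[255,0,0.3,-0.3,0],[255,0,0.4,-0.3,0],[255,0,0.3,-0.2,0],[255,0,0.3,-0.3,0],[255,0,0,0,0]],
  ],
)

```text
time_s: 7.1
ee_pos: [0.5, -0.0294, 0.1009]
eef_rot: [1.731, 1.57, -1.04]
force: [-0.0, -0.1, 0.6]
grip_width: 0.0006
```

```bash
python3 - <<'E'
from h import *
o=ctrl.get_obs();print(o["ee_pos"],o["force"])
d=o["ee_pos"][:2]-[.5536,.0941];print(np.hypot(*d),np.degrees(np.arctan2(d[1],d[0])))
a=ctrl.camera("top")[:,:,::-1];cv2.imwrite(f"pics/top4.png",cv2.resize(a[110:280,180:400],None,fx=3.5,fy=3.5))
E
```

```text
[ 0.50001706 -0.02941997  0.10091483] [-0.04302035 -0.11526857  0.60686026]
0.13464142565709744 -113.45119179111757
```

View pics/top4.png

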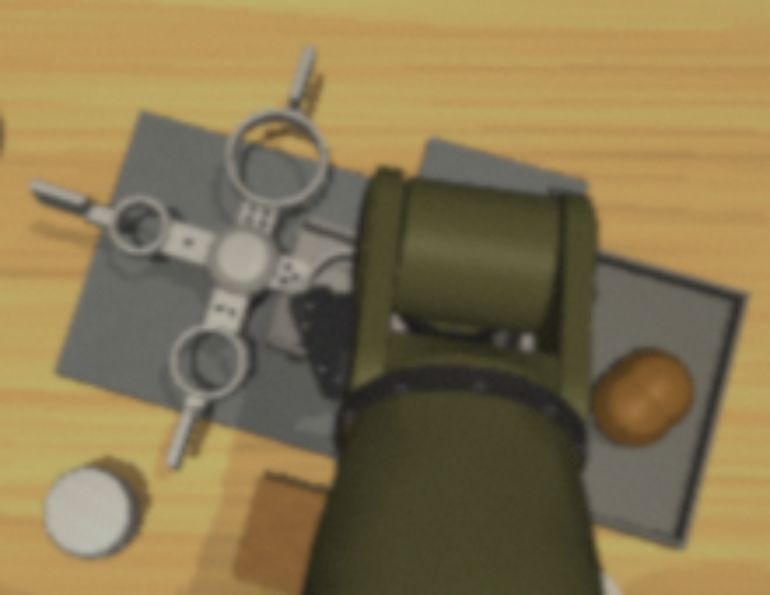

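```bash
python3 - <<'E'
from q import *
t=lambda x,y:(x/3.5+180-.36,y/3.5+110-.36)
x,f=q([2,1,3],[t(139,225),t(276,160),t(209,363)],0);print(np.degrees(x[0]),x,f)
E
```

```text
-1.1617240117474208 [-0.02027591 -0.00050129 -0.00161598] [ 0.   0.4  0.3 -0.5 -0.3  0.1]
```

Call:
play_rows(
  increments=[
    [[255,0,-0.6,0.5,0],[255,0,-1.0,0.8,0],[255,0,-0.5,0.4,0],[255,-1.5,0,0,0],[255,-2,0,0,0],[255,-2,0,0,0],[255,-1.5,0,0,0],[255,0,0,0,0]],
  ],
)

```text
time_s: 7.82
ee_pos: [0.4769, -0.0155, 0.1738]
eef_rot: [2.641, 1.566, -0.129]
force: [0.4, -0.0, 0.7]
grip_width: 0.0003
```

```bash
python3 - <<'E'
from h import *
o=ctrl.get_obs();e=o["ee_pos"];print(e)
M=R.from_euler("xyz",o["eef_rot"]).as_matrix()
p=[.5536,.0941,-.2821]
t=st(p,[-.089,-.228,.085])[0];print(t,"delta tool cm",(M.T@(t-e)*100).round(2), "xst in tool",M.T@[np.cos(p[2]),np.sin(p[2]),0])
for uv,z in (((343,276),.1),((272,262),.055),((206,255),.085)):
    print(uv,unproj("top",uv,z))
for y in(-.1,-.19):print(proj("top",st(p,[0,y,.07])), proj("top",st(p,[0,y,.04])))
print([(x/3.5+179.6,y/3.5+109.6) for x,y in((298,289),(490,352))])
E
```

```text
[ 0.47690478 -0.01553011  0.17381942]
[ 0.4046488  -0.10011262  0.085     ] delta tool cm [8.85 5.24 9.84] xst in tool [ 0.00477432  0.6076609  -0.79418224]
(343, 276) [ 0.33195976 -0.137327  ]
(272, 262) [0.36319414 0.03200134]
(206, 255) [0.37707614 0.1964635 ]
[[285.94909257 197.83556214]] [[285.16672794 199.69866134]]
[[319.94004981 208.01858327]] [[318.27893959 209.62999739]]
[(264.74285714285713, 192.17142857142858), (319.6, 210.17142857142858)]
```

Call:
play_rows(
  increments=[
    [[255,0,1,1.9,0],[255,0,1.4,2.6,0],[255,0,1.4,2.6,0],[255,0,1.0,1.9,0],[255,0,0.4,0.8,0],[255,0,0,0,0],[255,0.7,0,0,0],[255,0.7,0,0,0],[255,0,0,0,0]],
  ],
)

```text
time_s: 8.57
ee_pos: [0.4032, -0.0986, 0.155]
eef_rot: [-0.733, 1.568, 2.78]
force: [0.1, 0.8, 0.3]
grip_width: 0.0004
```

```bash
python3 - <<'E'
from h import *
o=ctrl.get_obs();e=o["ee_pos"];print(e)
M=R.from_euler("xyz",o["eef_rot"]).as_matrix()
p=[.5536,.0941,-.2821]
t=st(p,[-.089,-.228,.085])[0];print("delta tool cm",(M.T@(t-e)*100).round(2))
a=ctrl.camera("side")[:,:,::-1];cv2.imwrite(f"pics/side5.png",cv2.resize(a[70:250,200:450],None,fx=3,fy=3))
a=ctrl.camera("top")[:,:,::-1];cv2.imwrite(f"pics/top5.png",cv2.resize(a[110:280,180:400],None,fx=3.5,fy=3.5))
E
```

```text
[ 0.40323621 -0.09858812  0.15502019]
delta tool cm [ 7.    0.21 -0.09]
```

View pics/side5.png

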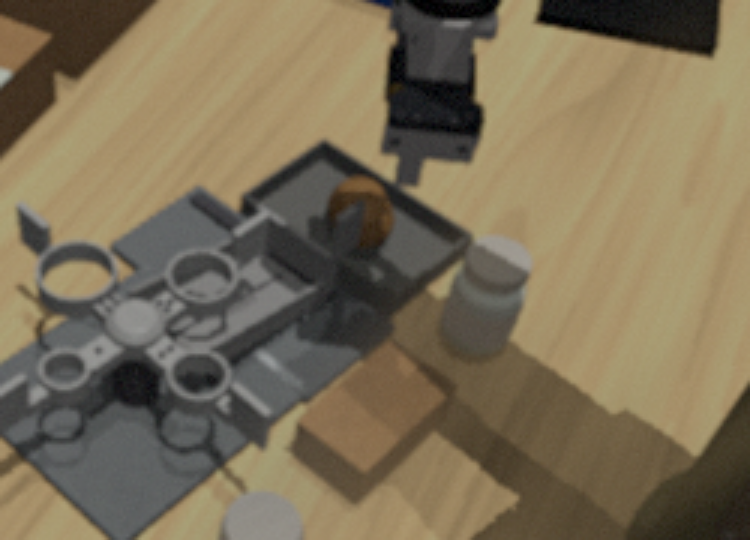

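View pics/top5.png

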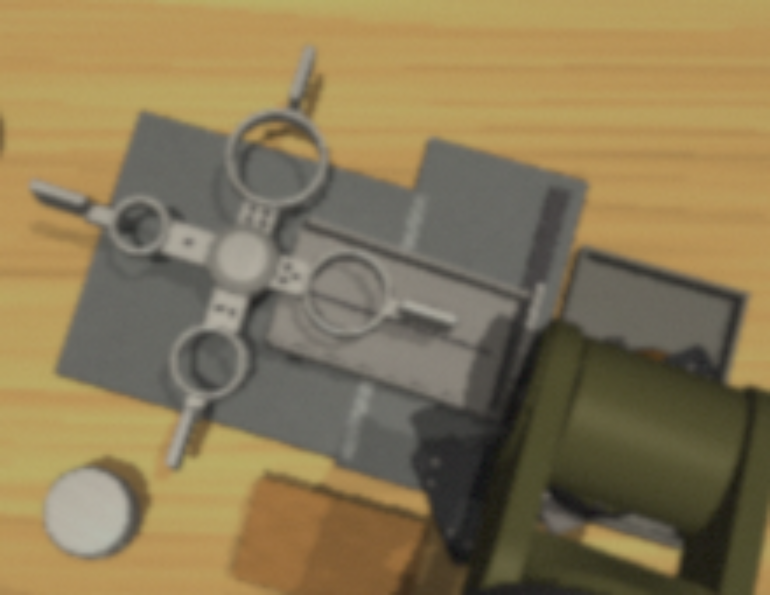

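```bash
python3 - <<'E'
from q import *
c=(proj("top",st(p,[0,-.078,.11]))[0]-[179.64,109.64])*3.5;print(c)
t=lambda x,y:(x/3.5+180-.36,y/3.5+110-.36)
x,f=q([0,2,1,3],[t(347,293),t(139,225),t(276,160),t(209,363)],0);print(np.degrees(x[0]),x,f)
E
```

```text
[346.0402839  290.48664601]
-1.1485246759618504 [-0.02004554 -0.00044362 -0.00149524] [ 0.1  0.1 -0.   0.4  0.2 -0.5 -0.3  0.1]
```

Call:
play_rows(
  increments=[
    [[255,1.5,0.1,0,0],[255,2,0.1,0,0],[255,2,0,0,0],[255,1.3,0,0,0],[255,0.2,0,0,0],[255,0,0,0,0]],
  ],
)

```text
time_s: 9.17
ee_pos: [0.4042, -0.1011, 0.0867]
eef_rot: [-0.738, 1.57, 2.775]
force: [-0.1, -0.2, -0.3]
grip_width: 0.0005
```

Call:
play_rows(
  increments=[
    [[255,0,0.6,-0.8,0],[255,0,0.6,-0.8,0],[255,0,0.6,-0.8,0],[255,0,0.6,-0.8,0],[255,0,0.6,-0.8,0],[255,0,0.6,-0.8,0],[255,0,0.6,-0.8,0],[255,0,0.6,-0.8,0],[255,0,0.6,-0.8,0],[255,0,0.3,-0.4,0],[255,0,0,0,0]],
  ],
)

```text
time_s: 10.08
ee_pos: [0.4967, -0.1272, 0.0877]
eef_rot: [2.477, 1.57, -0.294]
force: [0.3, -0.5, 0.5]
grip_width: 0.0006
```

```bash
python3 - <<'E'
from h import *
o=ctrl.get_obs();e=o["ee_pos"]
p=[.5536,.0941,-.2821];c,s=np.cos(p[2]),np.sin(p[2]);w=e[:2]-p[:2];print(e,o["force"],"st",c*w[0]+s*w[1],-s*w[0]+c*w[1])
a=ctrl.camera("side")[:,:,::-1];cv2.imwrite(f"pics/side6.png",cv2.resize(a[70:250,200:450],None,fx=3,fy=3))
E
```

```text
[ 0.49666858 -0.12716638  0.08773278] [ 0.30585657 -0.53821253  0.52886471] st 0.006913549765110237 -0.2283685650815623
```

View pics/side6.png

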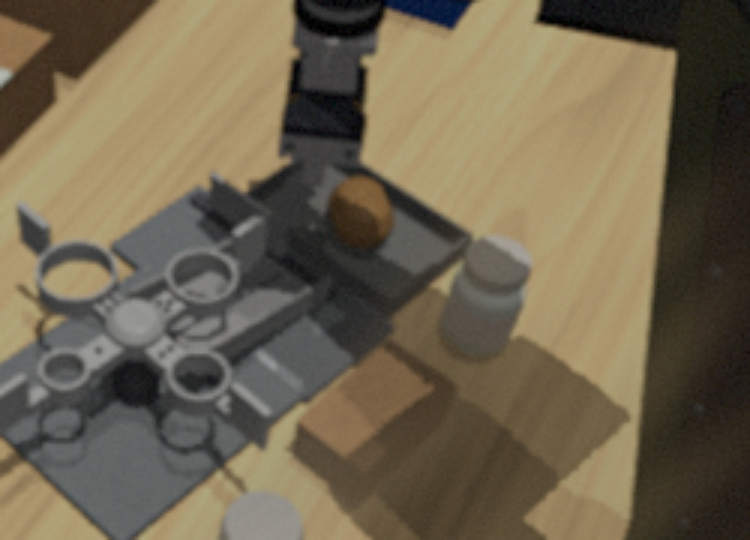

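Call:
play_rows(
  increments=[
    [[255,0,0.2,-0.3,0],[255,0,0.3,-0.4,0],[255,0,0.2,-0.3,0],[255,0,0.2,-0.3,0],[255,0,0.2,-0.2,0],[255,0,0,0,0]],
  ],
)

```text
time_s: 10.63
ee_pos: [0.5142, -0.1319, 0.087]
eef_rot: [2.945, 1.571, 0.174]
force: [-0.5, 0.7, 1.0]
grip_width: 0.0006
```

Call:
play_rows(
  increments=[
    [[255,0,0.1,-0.2,0],[255,0,0.1,-0.1,0],[255,0,0,0,0]],
  ],
)

```text
time_s: 10.88
ee_pos: [0.5155, -0.1322, 0.0866]
eef_rot: [-0.616, 1.566, 2.896]
force: [-14.6, 2.1, 7.5]
grip_width: 0.0004
```

```bash
python3 - <<'E'
from h import *
o=ctrl.get_obs();e=o["ee_pos"]
p=[.5536,.0941,-.2821];c,s=np.cos(p[2]),np.sin(p[2]);w=e[:2]-p[:2];print(e,o["force"],"st",c*w[0]+s*w[1],-s*w[0]+c*w[1])
a=ctrl.camera("side")[:,:,::-1];cv2.imwrite(f"pics/side7.png",cv2.resize(a[70:250,200:450],None,fx=3,fy=3))
E
```

```text
[ 0.51553422 -0.13219008  0.08658733] [-14.63651095   2.0865371    7.48194535] st 0.02643195159518088 -0.22794199945204177
```

View pics/side7.png

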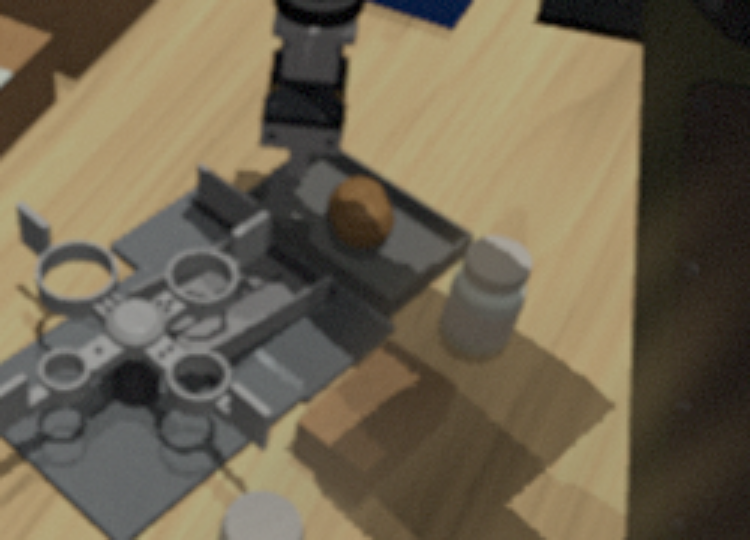

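Call:
play_rows(
  increments=[
    [[255,0,-0.3,0.4,0],[255,0,-0.6,0.8,0],[255,0,-0.6,0.8,0],[255,0,-0.3,0.4,0],[255,-1,0,0,0],[255,-2.5,0,0,0],[255,-2.5,0,0,0],[255,-2.5,0,0,0],[255,-1,0,0,0],[255,0,0,0,0]],
  ],
)

```text
time_s: 11.77
ee_pos: [0.4896, -0.1249, 0.1845]
eef_rot: [2.462, 1.566, -0.309]
force: [0.1, 1.1, 0.2]
grip_width: 0.0006
```

Call:
play_rows(
  increments=[
    [[255,0,1,1,0],[255,0,2,2,0],[255,0,2,2,0],[255,0,2,2,0],[255,0,2,2,0],[255,0,2,2,0],[255,0,2,2,0],[255,0,1,1,0],[255,0,0,0,0],[255,0,0,0,0]],
  ],
)

```text
time_s: 12.6
ee_pos: [0.4081, -0.3057, 0.1806]
eef_rot: [-1.158, 1.569, 2.353]
force: [0.4, 0.3, 0.5]
grip_width: 0.0003
```

```bash
python3 - <<'E'
from h import *
o=ctrl.get_obs();print(o["ee_pos"],o["force"])
a=ctrl.camera("top")[:,:,::-1];cv2.imwrite(f"pics/top8.png",cv2.resize(a[110:280,180:400],None,fx=3.5,fy=3.5))
E
```

```text
[ 0.40812508 -0.30571194  0.18064369] [0.35970889 0.34865171 0.46077087]
```

View pics/top8.png

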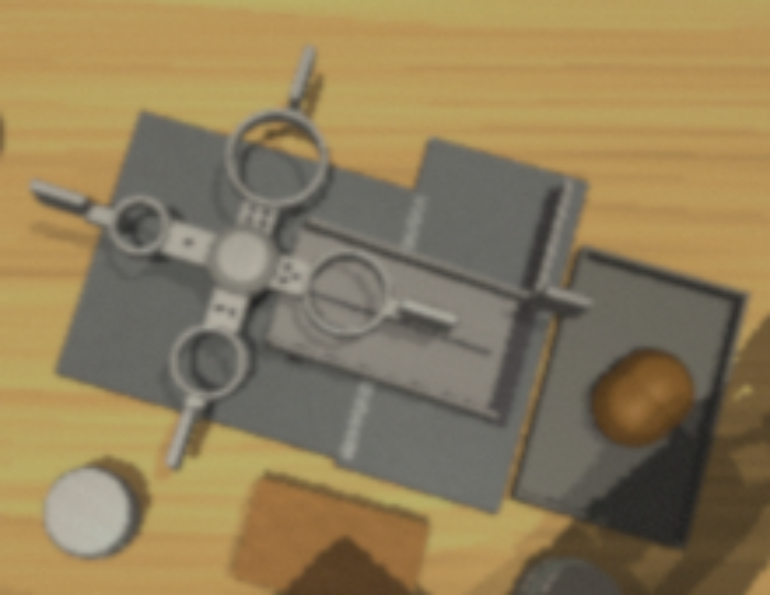

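```bash
python3 - <<'E'
from q import *
t=lambda x,y:(x/3.5+180-.36,y/3.5+110-.36)
d=unproj("top",t(567,298),.12)-unproj("top",t(536,409),.12);print(np.hypot(*d))
print(ctrl.hand_in())
E
```

```text
0.08122576009726125
the job is handed in; nothing more can be done
None
```

The station is set up and the job is handed in, at about 13 s of the 72 s allowed.

- **Wheel:** I pushed the three-stud ring's own tab counter-clockwise by about 147°. In the camera images the ring sits about 1.2° short of centre, which is about 1.6 mm off the chute mark against the 10 mm limit. The wheel looks unmoved in the last picture.
- **Gate:** I then pushed the gate's tab away from the robot until the force jumped to about 15 N, which I took as its end stop. The picture gives about 81 mm of travel, against 85 mm for fully open and the 75 mm required. Reading error in the picture could account for the 4 mm difference.
- **At hand-in:** the arm was raised clear and the measured force was near zero. The can, jar, carton and potato near the station showed no movement in the last close-up. I did not look again at the items outside that view, the other can, the other potato and the brush.

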